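# Snap the bean canisters' latches shut

## Robot

A 7-joint arm with a two-finger parallel gripper is mounted at the origin on the work surface. World frame = base frame: x ahead of the robot, y to its left, z up, the work surface at z = 0. Lengths are in m, angles in rad, forces in N, time in s.
With the tool pointing down it reaches from about 0.4 to 0.9 m from the base axis. Payload 5.6 kg.
Tool frame: the origin (TCP) lies at the centre of the arm's flange, where the gripper is bolted on; the fingertips stand arm.tcp_to_tips ahead of it and the grasp point (between the pads) lies 171 mm ahead of it (arm.tcp_to_tips is the distance from the TCP to the fingertips, in m); z points along the fingers, y is the direction in which the jaws open and shut (so a half turn about z gives the same grasp; the last joint's range is limited). The gripper opens to 92 mm and grips with 3 to 60 N. Pads are 20 mm wide; open, the fingers measure 128 mm over their backs; the gripper's body (75 mm by 189 mm) begins 69 mm behind the grasp point.
Start: joints at [1.18, 0.468, -0.012, 1.603, 0.006, 1.071, -0.056], TCP at [0.222, -0.611, 0.405] pointing down, gripper open.
Joint ranges: [-2.53, 2.53], [-0.31, 2.02], [-1.57, 1.55], [0.28, 2.44], [-1.29, 4.43], [0.15, 1.84], [-2.92, 2.92]. Speed limits (rad/s): [2.57, 2.57, 3.14, 3.14, 3.14, 3.14, 3.14].

## Interface

Orientations are given as a rotation vector (axis times angle).
In Python, from station import telemetry, read_camera, get_calibration, arm, nets gives the robot as it stands. The module is installed in compiled form; this text tells all that it offers.
- The arm moves only by the tool carry_out, never from a script. Its argument "motion" is a list that holds one entry, the list of rows, each a list of 7 numbers: the shift along the tool's x, y, z in m, then the turn, a rotation vector about the tool's x, y, z in degrees, then the closure, from 0 (fully open) to 1 (shut). A call has 1 to 20 rows; each row shifts and turns the commanded pose from where the row before left it, along the tool's axes as they then stand; what a row does not reach is not made up. A row lasts 1/8 s, in which the tool goes at most 62.5 mm and 10.7 degrees, less where a joint would pass 70% of its speed; a pose out of reach is approached as far as the arm can. A call is refused whole if a number of a shift passes 0.0625 or a number of a turn 10.7, either way. A call with a gripper value outside its range is refused whole. The fingers move at their own pace and stop on an object; "force" is the grip in N (left out, the last holds). Time passes only in rows, so rows that do not move let the fingers close. It gives the time, the measured TCP pose, the force and the opening at its end, in the units of the state.
- telemetry.read_state(): the state, without advancing time (a new reading comes with each control period).
- read_camera(name): name is "scene" or "top"; returns (picture, depth): 480x640x3 uint8, red, green, blue; 480x640 float32, m along the optical axis (not along the pixel's ray), 0 where there is no reading.
- get_calibration(name): a dict with "camera_matrix" (3x3 intrinsics, pixels), "k1" (the pictures are not rectified: a ray, as slopes to the right and down, at radius r is drawn at 1 + k1 r^2 times it, then the intrinsics apply), "xyz" and "rotation" of the camera in the world. Camera axes: x right, y down, z forward; pixel columns grow to the right and rows downward; lengths in m; the calibration is good to about 2 mm. A picture is of the moment at which its call begins. get_calibration takes no time and is no camera call.
- arm.sign_off(): hands the job in, once; it reports no verdict.
Trained networks look in the newest picture that a camera, given by its name, has taken for a name from the list of things; names that differ only in an ending like _2 or _b are one class to them, and where a whole thing is asked for, a point or a joint stands for the part that bears it (a point fixed in the world has none). Each returns a list of dicts, best first, with "score" (0 to 1); they miss things now and then, are a little off and sometimes report something else, mostly with a low value. They report only what shows in the picture. A call takes as long as a camera call. They do not tell look-alikes from the thing itself.
- nets.masks_of(camera, target): "mask" (480x640 bool, what is visible of it) and "rect" ([centre column, centre row, width, height] in pixels, round what is visible of it).
The state is a dict: "t": time; "joints": joint angles; "joint_velocities": joint speeds; "effort": joint torques, N m; "tool_pos": TCP position; "tcp_rot": TCP orientation; "wrist_force": force on the tool from outside, world axes, zero at the start; "ft_torque": the same for the moment, N m; "gripper_width": opening from 0.0 (shut) to 1.0 (fully open).
Only numpy, scipy, OpenCV 4.12 (cv2) and the standard library are available. Lean on these libraries where they do the work, as an engineer would, in place of code of your own. Each camera call takes 0.05 s, during which the arm holds its last target.

## Task

Both coffee-bean canisters have been refilled and their lids set down with the bail hooked on, but the latch levers still stick out. With the fingertips push each lever down towards its canister, past the stiff point, until it snaps over and stays locked against the side. Leave the canisters standing where they are (do not lift, tip or shove them along) and do not disturb the milk jug, the tamper or the cup.

Things in the scene. Friction and masses are not known exactly. Their poses are not given: they have to be found in the camera images.
- can_white: White enamelled clip-top coffee-bean canister, loose on the wooden bar, upright round, 130 mm diameter, body 150 mm tall, 175 mm over the lid when ajar, about 1.5 kg full. Origin at the centre of its underside, z up; its latch is on the side facing the canister's own -x, its lid hinge on the +x side. The wire bail is already hooked over the lid's front lip.
- lever_white (a joint): latch lever of the white canister, rad: 0 = open, sticking out and 20 degrees upward; grows as it swings down about a level hinge along the canister's y. The spring resists up to 0.25 N m near 0.55 (5 to 6 N at the pad), nothing at the dead point 1.27; beyond, it snaps by itself to its stop at 1.78: locked, hanging 8 degrees off the vertical side. Before 1.27 it springs back.
- hinge_white (a point): on the lever's hinge line, midway across the white canister's latch: 79 mm from the canister's axis towards its -x, 123 mm above the bar.
- pad_white (a point): on the thumb plate of the white canister's latch lever, in the middle of its outer face (the upper face while open), 44 mm along the lever from the hinge line. Bright steel plate 32 mm wide, 3 mm thick, 8 to 58 mm from the hinge, rolled end 7 mm thick; its outer face lies 4.5 mm outside the plane through the hinge line.
- can_dark: Charcoal-black enamelled clip-top coffee-bean canister, loose on the wooden bar, upright round, 130 mm diameter, body 120 mm tall, 145 mm over the lid when ajar, about 1.25 kg full. Origin at the centre of its underside, z up; its latch is on the side facing the canister's own -x, its lid hinge on the +x side. The wire bail is already hooked over the lid's front lip.
- lever_dark (a joint): latch lever of the charcoal-black canister, rad: 0 = open, sticking out and 20 degrees upward; grows as it swings down about a level hinge along the canister's y. The spring resists up to 0.25 N m near 0.55 (5 to 6 N at the pad), nothing at the dead point 1.27; beyond, it snaps by itself to its stop at 1.78: locked, hanging 8 degrees off the vertical side. Before 1.27 it springs back.
- hinge_dark (a point): on the lever's hinge line, midway across the charcoal-black canister's latch: 79 mm from the canister's axis towards its -x, 93 mm above the bar.
- pad_dark (a point): on the thumb plate of the charcoal-black canister's latch lever, in the middle of its outer face (the upper face while open), 44 mm along the lever from the hinge line. Bright steel plate 32 mm wide, 3 mm thick, 8 to 58 mm from the hinge, rolled end 7 mm thick; its outer face lies 4.5 mm outside the plane through the hinge line.
- jug: steel milk jug, empty, 90 mm diameter, 100 mm tall, loop handle on its +y side reaching 73 mm from the axis; origin at the centre of its underside. Leave it alone.
- tamper: coffee tamper standing on its steel base, 58 mm diameter, dark wooden handle, 88 mm tall; origin at the centre of its underside. Leave it alone.
- cup: blue-green ceramic cup, 72 mm diameter, 60 mm tall, with a handle on its +y side; origin at the centre of its underside. Leave it alone.
There are look-alikes about, which are no part of the job. Leave any orange look-alike of the can_dark alone. Several things have the shape of the can_white; the one meant has the colours described above.

How it is judged:
By the outcome, as a careful person would: the job done as asked, in the order asked, and still so for the second after the job is handed in, with the robot touching nothing.
It also fails if it takes over 48 s, if anything falls off the work surface, if the arm or the gripper's body presses on something with over 40 N, if the wrist force passes 120 N, or if a joint passes its speed limit or range.

## Working session

There is one attempt and no reset: what is moved stays moved. The work goes in short steps, Python scripts to look and compute and a tool call to move; the robot and the scene stay as the last step left them, time stands still between calls to the robot, and variables do not carry over. Pictures are saved under pics/ and viewed, and the job is handed in when it is done.

Besides the shell and the picture viewer there is one more tool, called after ">>>" by a JSON object that holds its "api" and its "payload". carry_out: Moves the arm, as the interface text tells. Its arguments: {"type":"object","properties":{"motion":{"type":"array"},"force":{"type":"number"}},"required":["motion"]}

```bash
mkdir -p pics; cat > h.py <<'E'
import numpy as np, cv2
from station import telemetry, read_camera, get_calibration, arm, nets
from scipy.spatial.transform import Rotation as R
def rotm(c):
    r=np.array(c["rotation"],float)
    return r if r.shape==(3,3) else R.from_rotvec(r).as_matrix()
def cloud(name,depth):
    c=get_calibration(name);K=np.array(c["camera_matrix"],float);k=c["k1"]
    v,u=np.mgrid[0:480,0:640]
    xd=(u-K[0,2])/K[0,0];yd=(v-K[1,2])/K[1,1]
    x,y=xd.copy(),yd.copy()
    for _ in range(15):
        f=1+k*(x*x+y*y);x=xd/f;y=yd/f
    P=np.stack([x*depth,y*depth,depth],-1)
    W=P@rotm(c).T+np.array(c["xyz"]);W[depth<=0]=np.nan
    return W
def proj(name,p):
    c=get_calibration(name);K=np.array(c["camera_matrix"],float)
    q=(np.atleast_2d(p)-np.array(c["xyz"]))@rotm(c)
    s=q[:,:2]/q[:,2:];s=s*(1+c["k1"]*(s**2).sum(1,keepdims=True))
    return s*[K[0,0],K[1,1]]+[K[0,2],K[1,2]]
E
python3 - <<'E'
from h import *
s=telemetry.read_state();print(s);print(arm.tcp_to_tips)
for n in("scene","top"):
    p,d=read_camera(n);cv2.imwrite(f"pics/{n}0.png",p[...,::-1]);np.savez(f"{n}0.npz",p=p,d=d)
    print(get_calibration(n))
    for t in("can_white","can_dark","lever_white"):
        for r in nets.masks_of(n,t):print(n,t,r["score"],np.round(r["rect"]))
E
```

```text
{'t': 0.0, 'joints': array([ 1.18001012,  0.46836062, -0.01161673,  1.60361708,  0.00602565,
        1.07139925, -0.05630687]), 'joint_velocities': array([-9.94679108e-05, -6.24207461e-04,  7.95456975e-04,  6.34487041e-04,
       -1.72025225e-03,  1.33478420e-03, -4.49421047e-04]), 'effort': array([ 6.07953734e-05, -5.20563018e+01, -1.20005594e-02, -2.43745333e+01,
       -5.66725060e-02,  1.73203490e-02,  1.73912663e-04]), 'tool_pos': array([ 0.22140591, -0.61086375,  0.40375353]), 'tcp_rot': array([-3.09255707e+00, -5.43187697e-01,  6.88888462e-04]), 'wrist_force': array([-0.68507436, -0.25366299,  0.33090612]), 'ft_torque': array([-0.03901144, -0.00686566, -0.00210693]), 'gripper_width': 1.0007310320957545}
0.1901
{'camera_matrix': array([[461.72351967,   0.        , 319.84286167],
       [  0.        , 461.72351967, 238.61156378],
       [  0.        ,   0.        ,   1.        ]]), 'k1': 0.03368642975213972, 'xyz': array([ 0.31586341, -0.33006874,  1.29304963]), 'rotation': array([-2.7102582 ,  0.83685213, -0.1293542 ])}
scene can_white 0.71 [419. 257.  57.  77.]
scene can_white 0.65 [351. 304.  64.  76.]
scene can_dark 0.93 [196. 200.  80.  60.]
scene can_dark 0.92 [298. 169.  74.  61.]
scene lever_white 0.62 [418. 287.  15.  21.]
scene lever_white 0.54 [373. 327.  22.  30.]
{'camera_matrix': array([[457.72084606,   0.        , 312.33533482],
       [  0.        , 457.72084606, 243.52949714],
       [  0.        ,   0.        ,   1.        ]]), 'k1': -0.11771670910730932, 'xyz': array([0.33490557, 0.01075005, 1.25133617]), 'rotation': array([-2.11051407,  2.15914953, -0.17328862])}
top can_white 0.88 [396. 167.  77.  70.]
top can_white 0.7 [402. 247.  84.  63.]
top can_white 0.51 [308. 290.  21.  20.]
top can_dark 0.76 [235. 217.  65.  71.]
top lever_white 0.74 [422. 182.  25.  25.]
top lever_white 0.73 [432. 248.  26.  22.]
```

View pics/scene0.png

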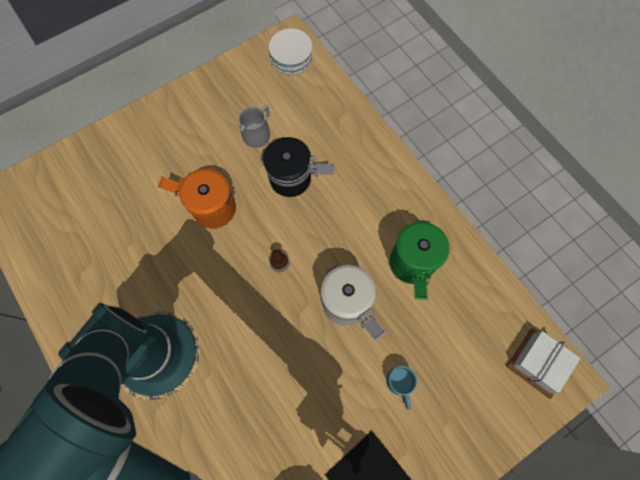

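View pics/top0.png

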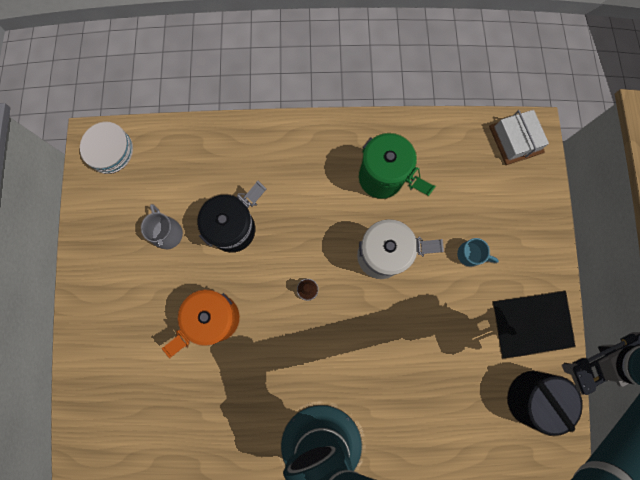

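The scene view shows these candidates:
- **White canister:** (349,293), with its lever at (372,325).
- **Black canister:** (288,165), with its lever at (322,169).
- **Look-alikes:** green at (420,250), orange at (207,197), plus a stack of white things at (290,50).

In the top view, white is at (389,247) with its lever at (430,246), and black is at (226,221) with its lever at (255,192). I'll work on the white and the black.

```bash
cat > m.py <<'E'
from h import *
import sys
def fit(tag):
  for n in("scene","top"):
    z=np.load(f"{n}{tag}.npz");W=cloud(n,z["d"]);p=z["p"].astype(int)
    print(n,"table z",np.nanmedian(W[...,2]))
    hsv=cv2.cvtColor(z["p"],cv2.COLOR_RGB2HSV)
    for t,c0,H in(("white",WH,.175),("dark",DK,.145)):
        dxy=np.hypot(W[...,0]-c0[0],W[...,1]-c0[1])
        m=(dxy<.2)&(W[...,2]>.05)&(W[...,2]<.22)
        # lid top points
        top=m&(dxy<.09)&(W[...,2]>H-.03)
        q=W[top][:,:2];hull=cv2.convexHull(q.astype(np.float32))[:,0]
        # robust circle on the rim
        (cx,cy),r=cv2.minEnclosingCircle(hull)
        ax=np.array([cx,cy])
        rr=np.hypot(W[...,0]-cx,W[...,1]-cy)
        lv=(rr>.085)&(rr<.145)&(W[...,2]>.06)&(W[...,2]<.2)&(hsv[...,1]<60)
        k,lab,st,ce=cv2.connectedComponentsWithStats(lv.astype(np.uint8))
        print(t,"axis",ax.round(4),"r",round(r,4),"zmax",np.nanpercentile(W[top][:,2],[5,50,98]).round(3))
        for i in range(1,k):
            if st[i,4]>15:
                L=W[lab==i];mu=L.mean(0);d=mu[:2]-ax
                print("   lever n",st[i,4],"px",ce[i].round(),"mean",mu.round(4),"zr",L[:,2].min().round(3),L[:,2].max().round(3),"dist",np.hypot(*d).round(4),"ang",np.degrees(np.arctan2(d[1],d[0])).round(1))
WH=None
E
python3 - <<'E'
from h import *
for n,a in(("scene",[(349,290),(288,157),(372,325),(322,169),(402,380),(280,260)]),("top",[(391,246),(222,219),(430,246),(255,192),(475,252),(308,288)])):
    W=cloud(n,np.load(f"{n}0.npz")["d"])
    for u,v in a: print(n,u,v,W[v,u].round(3))
p=np.load("top0.npz")["p"][...,::-1];s=np.load("scene0.npz")["p"][...,::-1]
f=lambda i,u,v:cv2.resize(i[v-60:v+60,u-70:u+70],None,fx=2.8,fy=2.8)
cv2.imwrite("pics/crop.png",np.vstack([np.hstack([f(p,410,240),f(p,240,210)])]+[np.hstack([f(s,360,300),f(s,300,165)])])[:,:790])
import m
m.WH=W[246,391];m.DK=W[219,222];m.fit("0")
E
```

```text
scene 349 290 [ 0.503 -0.177  0.177]
scene 288 157 [0.586 0.228 0.144]
scene 372 325 [ 0.506 -0.276  0.138]
scene 322 169 [0.654 0.161 0.104]
scene 402 380 [ 0.508 -0.431  0.003]
scene 280 260 [0.413 0.013 0.068]
top 391 246 [ 0.503 -0.177  0.172]
top 222 219 [0.584 0.233 0.15 ]
top 430 246 [ 0.506 -0.28   0.14 ]
top 255 192 [0.662 0.156 0.112]
top 475 252 [ 0.506 -0.441  0.008]
top 308 288 [0.413 0.024 0.089]
scene table z -0.0006394156493183534
white axis [ 0.4997 -0.1792] r 0.0783 zmax [0.162 0.168 0.176]
   lever n 240 px [374. 329.] mean [ 0.5036 -0.2862  0.141 ] zr 0.122 0.155 dist 0.107 ang -87.9
dark axis [0.5844 0.2291] r 0.0787 zmax [0.128 0.138 0.146]
   lever n 161 px [325. 168.] mean [0.6615 0.1542 0.1109] zr 0.098 0.125 dist 0.1075 ang -44.2
top table z -0.0013298898617589705
white axis [ 0.507  -0.1787] r 0.0773 zmax [0.161 0.168 0.175]
   lever n 262 px [433. 246.] mean [ 0.5054 -0.2866  0.1401] zr 0.121 0.155 dist 0.1079 ang -90.9
dark axis [0.5877 0.228 ] r 0.0791 zmax [0.13  0.138 0.145]
   lever n 220 px [256. 191.] mean [0.6643 0.1538 0.1101] zr 0.093 0.126 dist 0.1066 ang -44.1
```

View pics/crop.png

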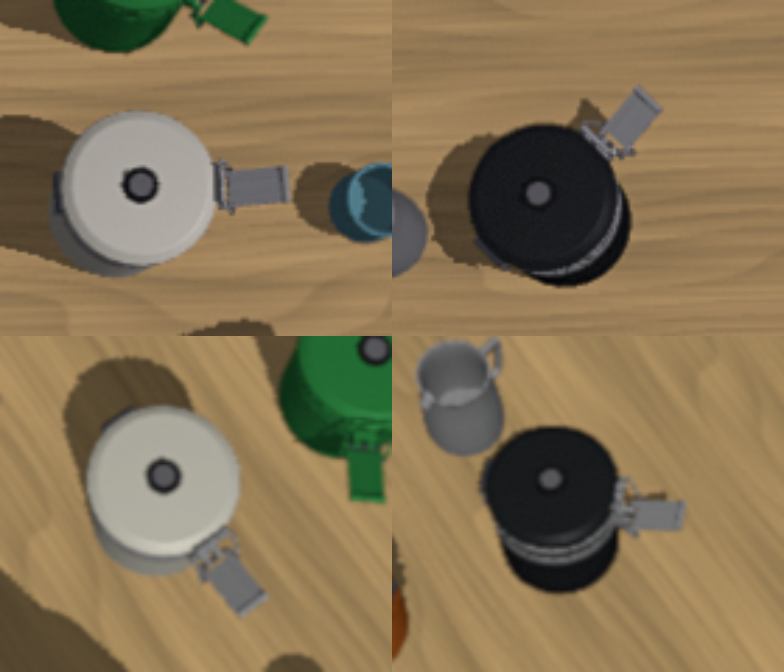

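The crop confirms the targets: white body with a steel lever, and charcoal body with a steel lever. The green and orange canisters are the look-alikes. Next I'll refine the axes and lever headings and plan the poses.

```bash
cat > plan.py <<'E'
from h import *
T=np.radians(30)
def C(a,clear=0,s=.042):
    a=np.radians(a);n=np.array([-np.sin(a),np.cos(a)])
    return s*np.array([np.cos(a),np.sin(a)])+n*(.0045+.010*abs(np.sin(a+T))+clear)
def pose(axis,phi,hz,rz,sgn):
    u=np.array([np.cos(phi),np.sin(phi),0]);k=np.array([0,0,1.])
    z=-u*np.sin(T)-k*np.cos(T);x=sgn*(u*np.cos(T)-k*np.sin(T));y=np.cross(z,x)
    Rm=np.stack([x,y,z],1)
    tip=np.r_[axis,hz]+u*(.079+rz[0])+k*rz[1]
    return tip-.1901*z,Rm
E
python3 - <<'E'
from plan import *
import m
s=telemetry.read_state();R0=R.from_rotvec(s["tcp_rot"]).as_matrix();print("R0",R0.round(3))
for t,kn,lid,c0 in(("white",{"scene":(349,290),"top":(391,246)},.168,(.503,-.178)),("dark",{"scene":(288,157),"top":(222,219)},.138,(.585,.229))):
  for n in("scene","top"):
    z=np.load(f"{n}0.npz");W=cloud(n,z["d"]);hsv=cv2.cvtColor(z["p"],cv2.COLOR_RGB2HSV)
    d=np.hypot(W[...,0]-c0[0],W[...,1]-c0[1])
    top=(d<.075)&(abs(W[...,2]-lid)<.012)
    q=W[top];
    # circle fit to hull of lid points within tight radius (trim bail): ls
    h=cv2.convexHull(q[:,:2].astype(np.float32))[:,0].astype(float)
    A=np.c_[2*h,np.ones(len(h))];o=np.linalg.lstsq(A,(h**2).sum(1),rcond=None)[0]
    u,v=kn[n];g=z["p"].astype(int)
    L=W[(d>.09)&(d<.145)&(W[...,2]>.085)&(W[...,2]<.17)&(hsv[...,1]<60)]
    mu=L[:,:2].mean(0);w,V=np.linalg.eigh(np.cov(L[:,:2].T));e=V[:,1];e*=np.sign(e@(mu-np.array(c0)))
    ax=o[:2]
    print(t,n,"lidcircle",ax.round(4),np.sqrt(o[2]+ax@ax).round(4),"lever",mu.round(4),"pca",np.degrees(np.arctan2(e[1],e[0])).round(1),w.round(6),"from axis",np.degrees(np.arctan2(*(mu-ax)[::-1])).round(1),"end",(((L[:,:2]-ax)@e).max()).round(4))
    if n=="top":
      for nm,uv in(("cup",(475,252)),):
        pass
z=np.load("top0.npz");W=cloud("top",z["d"])
for nm,b in(("cup",(460,236,500,270)),("greenlever",(408,172,436,198)),("jug",(140,203,184,250))):
    B=W[b[1]:b[3],b[0]:b[2]].reshape(-1,3);B=B[B[:,2]>.02];print(nm,B.min(0).round(3),B.max(0).round(3))
E
```

```text
R0 [[ 0.94   0.341 -0.   ]
 [ 0.341 -0.94   0.   ]
 [-0.    -0.    -1.   ]]
white scene lidcircle [ 0.5016 -0.1755] 0.0687 lever [ 0.5035 -0.2886] pca -86.9 [8.30e-05 1.45e-04] from axis -89.0 end 0.1335
white top lidcircle [ 0.5042 -0.1751] 0.0684 lever [ 0.5056 -0.2889] pca -89.4 [8.80e-05 1.51e-04] from axis -89.3 end 0.1344
dark scene lidcircle [0.5854 0.2313] 0.07 lever [0.6637 0.1519] pca -47.9 [8.20e-05 1.38e-04] from axis -45.4 end 0.1311
dark top lidcircle [0.587  0.2333] 0.0686 lever [0.6654 0.1527] pca -46.2 [8.80e-05 1.48e-04] from axis -45.8 end 0.1326
cup [ 0.466 -0.491  0.02 ] [ 0.538 -0.39   0.064]
greenlever [ 0.634 -0.302  0.116] [ 0.693 -0.228  0.178]
jug [0.531 0.375 0.02 ] [0.647 0.463 0.107]
```

```bash
cat >> plan.py <<'E'
WH=dict(axis=[.503,-.1755],phi=np.radians(-89.2),hz=.123);DK=dict(axis=[.586,.232],phi=np.radians(-45.6),hz=.093)
def goto(c,a,clear):
    s=telemetry.read_state();p,Rm=pose(c["axis"],c["phi"],c["hz"],C(a,clear),-1)
    R0=R.from_rotvec(s["tcp_rot"]).as_matrix()
    rv=np.degrees(R.from_matrix(R0.T@Rm).as_rotvec())
    print("target",p.round(4),"at",s["tool_pos"].round(4),"turn deg",rv.round(2),"shift in final axes",(Rm.T@(p-s["tool_pos"])).round(4),"shift cur axes",(R0.T@(p-s["tool_pos"])).round(4))
def arc(c,angs,s0,clear0=0):
    prev=s0
    for a in angs:
        q=C(a);d=q-prev;prev=q
        print(a,"dx %.4f dz %.4f"%(-(d[0]*np.cos(T)-d[1]*np.sin(T)),-(d[0]*np.sin(T)+d[1]*np.cos(T))))
E
python3 - <<'E'
from plan import *
goto(WH,20,.08)
W=cloud("top",np.load("top0.npz")["d"])
for u,v in((535,323),(545,405),(520,385),(590,370),(570,140)):print(u,v,W[v,u].round(3))
E
```

```text
target [ 0.5055 -0.3575  0.3886] at [ 0.2215 -0.6111  0.4046] turn deg [ 18.52  26.04 -69.17] shift in final axes [0.2082 0.2876 0.1386] shift cur axes [ 0.3535 -0.1416  0.016 ]
535 323 [ 0.304 -0.599  0.007]
545 405 [ 0.106 -0.551  0.132]
520 385 [ 0.147 -0.521  0.059]
590 370 [ 0.21  -0.557  0.328]
570 140 [ 0.984 -0.997 -0.354]
```

>>> {"api": "carry_out", "payload": {"motion": [[[0,0,0,2.315,3.255,-8.646,1],[0,0,0,2.315,3.255,-8.646,1],[0,0,0,2.315,3.255,-8.646,1],[0,0,0,2.315,3.255,-8.646,1],[0,0,0,2.315,3.255,-8.646,1],[0,0,0,2.315,3.255,-8.646,1],[0,0,0,2.315,3.255,-8.646,1],[0,0,0,2.315,3.255,-8.646,1],[0.02,0.028,0.013,0,0,0,1],[0.02,0.028,0.013,0,0,0,1],[0.02,0.028,0.013,0,0,0,1],[0.02,0.028,0.013,0,0,0,1],[0.02,0.028,0.013,0,0,0,1],[0.02,0.028,0.013,0,0,0,1],[0.02,0.028,0.013,0,0,0,1],[0.02,0.028,0.013,0,0,0,1],[0.02,0.028,0.013,0,0,0,1],[0.02,0.028,0.013,0,0,0,1],[0,0,0,0,0,0,1],[0,0,0,0,0,0,1]]], "force": 20}}

```text
t: 2.9
tool_pos: [0.4977, -0.3697, 0.3919]
tcp_rot: [-1.913, -1.939, -0.511]
wrist_force: [0.1, -1.8, -0.1]
gripper_width: 0.005
```

```bash
python3 - <<'E'
from plan import *
s=telemetry.read_state();print(s["t"],s["joints"].round(2),s["wrist_force"].round(2),s["gripper_width"])
goto(WH,20,.01)
arc(WH,[20,15,10,5,0,-5,-10,-15,-20,-25,-30,-35,-40,-45,-50,-55,-60,-64],C(20,.01))
p,d=read_camera("top");cv2.imwrite("pics/top1.png",p[...,::-1])
p2,d=read_camera("scene");i=np.hstack([cv2.resize(p[180:320,330:520],None,fx=2,fy=2),cv2.resize(p2[220:360,300:490],None,fx=2,fy=2)]);cv2.imwrite("pics/c1.png",i[...,::-1])
E
```

```text
2.9 [ 1.    0.58 -0.47  1.57 -0.19  1.35  0.64] [ 0.06 -1.81 -0.12] 0.004558787007891628
target [ 0.5059 -0.3814  0.3228] at [ 0.4977 -0.3697  0.3919] turn deg [-0.01  0.05 -0.04] shift in final axes [-0.0448  0.008   0.0539] shift cur axes [-0.0448  0.0081  0.054 ]
20 dx -0.0077 dz 0.0064
15 dx -0.0038 dz 0.0021
10 dx -0.0036 dz 0.0025
5 dx -0.0034 dz 0.0029
0 dx -0.0031 dz 0.0032
-5 dx -0.0028 dz 0.0036
-10 dx -0.0024 dz 0.0039
-15 dx -0.0020 dz 0.0041
-20 dx -0.0015 dz 0.0043
-25 dx -0.0011 dz 0.0044
-30 dx -0.0006 dz 0.0045
-35 dx -0.0003 dz 0.0028
-40 dx -0.0001 dz 0.0028
-45 dx 0.0000 dz 0.0029
-50 dx 0.0002 dz 0.0029
-55 dx 0.0004 dz 0.0029
-60 dx 0.0006 dz 0.0029
-64 dx 0.0007 dz 0.0023
```

View pics/c1.png

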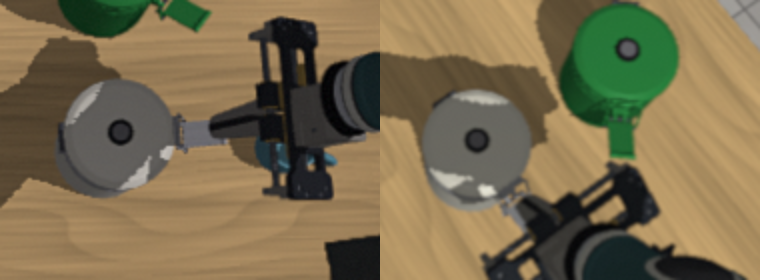

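>>> {"api": "carry_out", "payload": {"motion": [[[-0.0112,0.002,0.0135,0,0,0,1],[-0.0112,0.002,0.0135,0,0,0,1],[-0.0112,0.002,0.0135,0,0,0,1],[-0.0112,0.002,0.0135,0,0,0,1],[0,0,0,0,0,0,1],[0,0,0,0,0,0,1]]]}}

```text
t: 3.75
tool_pos: [0.5066, -0.3806, 0.3231]
tcp_rot: [-1.912, -1.939, -0.513]
wrist_force: [0.4, 0.0, 0.5]
gripper_width: 0.007
```

```bash
python3 - <<'E'
from plan import *
goto(WH,20,.01)
p,d=read_camera("top")
p2,d=read_camera("scene");i=np.hstack([cv2.resize(p[200:300,370:500],None,fx=3,fy=3),cv2.resize(p2[250:350,310:440],None,fx=3,fy=3)]);cv2.imwrite("pics/c2.png",i[...,::-1])
E
```

```text
target [ 0.5059 -0.3814  0.3228] at [ 0.5066 -0.3806  0.3231] turn deg [0.02 0.   0.03] shift in final axes [-0.0009 -0.0007 -0.0001] shift cur axes [-0.0009 -0.0007 -0.0001]
```

View pics/c2.png

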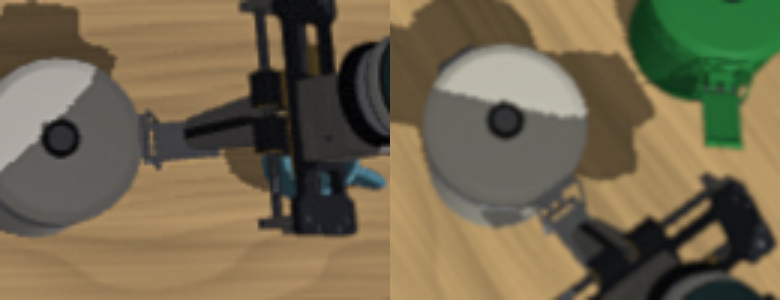

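The fingertips sit over the middle of the lever plate. Now I'll push along the arc.

>>> {"api": "carry_out", "payload": {"motion": [[[-0.0077,0,0.0064,0,0,0,1],[-0.0038,0,0.0021,0,0,0,1],[-0.0036,0,0.0025,0,0,0,1],[-0.0034,0,0.0029,0,0,0,1],[-0.0031,0,0.0032,0,0,0,1],[-0.0028,0,0.0036,0,0,0,1],[-0.0024,0,0.0039,0,0,0,1],[-0.002,0,0.0041,0,0,0,1],[-0.0015,0,0.0043,0,0,0,1],[-0.0011,0,0.0044,0,0,0,1],[0,0,0,0,0,0,1]]]}}

```text
t: 5.22
tool_pos: [0.5064, -0.3895, 0.2744]
tcp_rot: [-1.913, -1.939, -0.512]
wrist_force: [1.1, 1.1, 2.6]
gripper_width: -0.001
```

```bash
python3 - <<'E'
from plan import *
goto(WH,-25,0)
p,d=read_camera("top")
p2,d=read_camera("scene");i=np.hstack([cv2.resize(p[200:300,370:500],None,fx=3,fy=3),cv2.resize(p2[250:350,310:440],None,fx=3,fy=3)]);cv2.imwrite("pics/c3.png",i[...,::-1])
E
```

```text
target [ 0.506  -0.3899  0.2747] at [ 0.5064 -0.3895  0.2744] turn deg [ 0.03  0.06 -0.02] shift in final axes [-0.0001 -0.0004 -0.0005] shift cur axes [-0.0001 -0.0004 -0.0005]
```

View pics/c3.png

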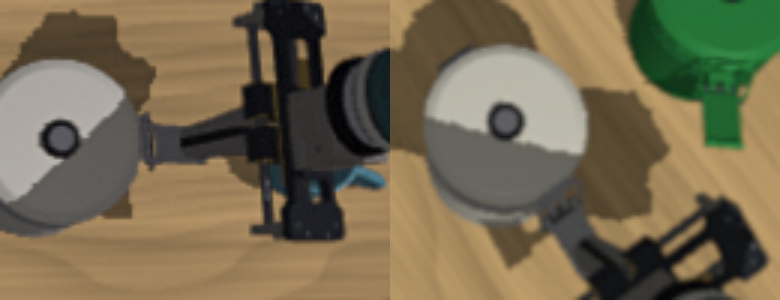

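The lever follows and the canister hasn't moved. Continuing.

>>> {"api": "carry_out", "payload": {"motion": [[[-0.0006,0,0.0045,0,0,0,1],[-0.0003,0,0.0028,0,0,0,1],[-0.0001,0,0.0028,0,0,0,1],[0,0,0.0029,0,0,0,1],[0.0002,0,0.0029,0,0,0,1],[0.0004,0,0.0029,0,0,0,1],[0.0006,0,0.0029,0,0,0,1],[0.0007,0,0.0025,0,0,0,1],[0.0007,0,0.0025,0,0,0,1],[0,0,0,0,0,0,1]]]}}

```text
t: 6.58
tool_pos: [0.5062, -0.3743, 0.2524]
tcp_rot: [-1.912, -1.939, -0.512]
wrist_force: [-0.1, -0.4, 0.5]
gripper_width: 0.004
```

```bash
python3 - <<'E'
from plan import *
goto(WH,-66,0)
p,d=read_camera("top")
p2,d=read_camera("scene");i=np.hstack([cv2.resize(p[200:300,370:500],None,fx=3,fy=3),cv2.resize(p2[250:350,310:440],None,fx=3,fy=3)]);cv2.imwrite("pics/c4.png",i[...,::-1])
E
```

```text
target [ 0.5058 -0.3761  0.2535] at [ 0.5062 -0.3743  0.2524] turn deg [-0.01 -0.    0.01] shift in final axes [-0.001  -0.0005 -0.0019] shift cur axes [-0.001  -0.0005 -0.0019]
```

View pics/c4.png

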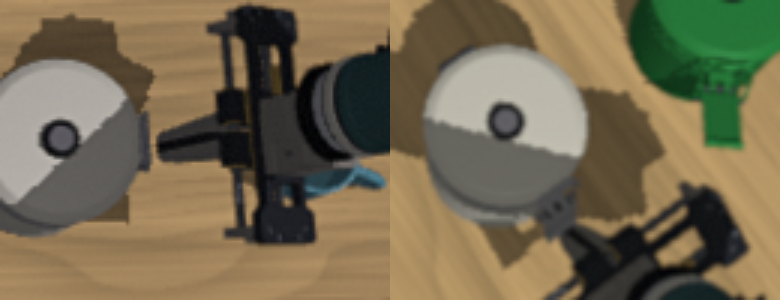

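The white lever hangs against the side and the contact force is about 0. Retracting and planning the dark one.

>>> {"api": "carry_out", "payload": {"motion": [[[0,0,-0.02,0,0,0,1],[0,0,-0.04,0,0,0,1],[0,0,-0.04,0,0,0,1],[0,0,-0.04,0,0,0,1],[0,0,-0.04,0,0,0,1],[0,0,0,0,0,0,1]]]}}

```text
t: 7.42
tool_pos: [0.5074, -0.4662, 0.4115]
tcp_rot: [-1.918, -1.942, -0.513]
wrist_force: [-0.6, 0.1, -0.2]
gripper_width: 0.006
```

```bash
python3 - <<'E'
from plan import *
import m
s=telemetry.read_state();print(s["joints"].round(2))
goto(DK,20,.08)
for n in("top","scene"):
    p,d=read_camera(n);np.savez(f"{n}5.npz",p=p,d=d)
    i=cv2.resize(p[130:330,130:510] if n=="top" else p[120:360,240:450],None,fx=2,fy=2);cv2.imwrite(f"pics/{n}5.png",i[...,::-1])
    W=cloud(n,d);B=W[...,2];q=W[(abs(W[...,0]-.503)<.03)&(W[...,1]<-.25)&(W[...,1]>-.285)&(B>.03)&(B<.16)];print(n,"white lever region",len(q),q.min(0).round(3) if len(q) else "",q.max(0).round(3) if len(q) else "")
m.WH=(.503,-.178);m.DK=(.585,.229);m.fit("5")
E
```

```text
[ 1.03  0.68 -0.43  1.34 -0.14  1.5   0.69]
target [0.7133 0.102  0.3586] at [ 0.5074 -0.4662  0.4115] turn deg [ 21.97   0.35 -37.83] shift in final axes [0.2004 0.5447 0.1767] shift cur axes [0.4647 0.2121 0.3272]
top white lever region 8 [ 0.488 -0.267  0.071] [ 0.492 -0.25   0.122]
scene white lever region 122 [ 0.481 -0.269  0.066] [ 0.523 -0.25   0.138]
scene table z -0.0005109749062043312
white axis [ 0.4992 -0.1756] r 0.0758 zmax [0.161 0.166 0.173]
   lever n 53 px [367. 324.] mean [ 0.5044 -0.2639  0.084 ] zr 0.066 0.116 dist 0.0884 ang -86.7
dark axis [0.5857 0.2296] r 0.0787 zmax [0.128 0.138 0.146]
   lever n 163 px [325. 169.] mean [0.661  0.1539 0.1107] zr 0.087 0.124 dist 0.1067 ang -45.2
top table z -0.0007153344566901421
white axis [ 0.5017 -0.1751] r 0.0748 zmax [0.16  0.166 0.173]
dark axis [0.5877 0.2282] r 0.0793 zmax [0.13  0.138 0.145]
   lever n 221 px [256. 191.] mean [0.664  0.154  0.1102] zr 0.093 0.124 dist 0.1064 ang -44.2
```

View pics/top5.png

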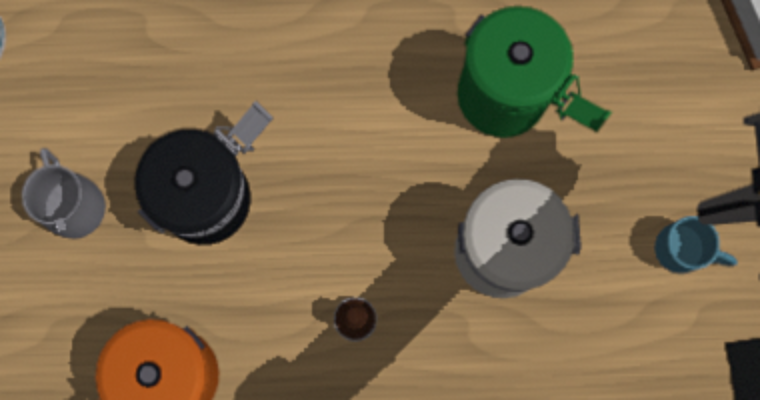

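View pics/scene5.png

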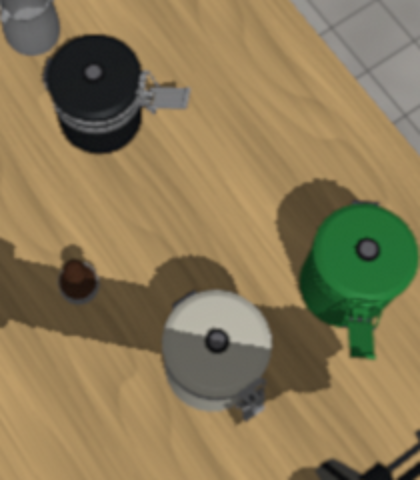

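White is latched: its lever hangs at (577,235) in the top crop and the canister hasn't moved. The cup, tamper and green canister are undisturbed. On to the black one.

>>> {"api": "carry_out", "payload": {"motion": [[[0,0,0,4.394,0.07,-7.566,1],[0,0,0,4.394,0.07,-7.566,1],[0,0,0,4.394,0.07,-7.566,1],[0,0,0,4.394,0.07,-7.566,1],[0,0,0,4.394,0.07,-7.566,1],[0.0188,0.0454,0.0111,0,0,0,1],[0.0188,0.0454,0.0111,0,0,0,1],[0.0188,0.0454,0.0111,0,0,0,1],[0.0188,0.0454,0.0111,0,0,0,1],[0.0188,0.0454,0.0111,0,0,0,1],[0.0188,0.0454,0.0111,0,0,0,1],[0.0188,0.0454,0.0111,0,0,0,1],[0.0188,0.0454,0.0111,0,0,0,1],[0.0188,0.0454,0.0111,0,0,0,1],[0.0188,0.0454,0.0111,0,0,0,1],[0.0188,0.0454,0.0111,0,0,0,1],[0.0188,0.0454,0.0111,0,0,0,1],[0,0,0,0,0,0,1],[0,0,0,0,0,0,1]]]}}

```text
t: 9.9
tool_pos: [0.7115, 0.1046, 0.4061]
tcp_rot: [-1.018, -2.434, -0.274]
wrist_force: [-0.4, -0.4, 0.3]
gripper_width: 0.006
```

```bash
python3 - <<'E'
from plan import *
s=telemetry.read_state();print(s["t"],s["joints"].round(2))
goto(DK,20,.01)
E
```

```text
9.9 [ 0.25  0.78 -0.66  1.26 -0.02  1.48  0.47]
target [0.7301 0.0849 0.2928] at [0.7115 0.1046 0.4061] turn deg [-0.2  -0.4   0.14] shift in final axes [-0.0802 -0.0005  0.0846] shift cur axes [-0.0808 -0.0004  0.084 ]
```

>>> {"api": "carry_out", "payload": {"motion": [[[-0.016,0,0.017,0,0,0,1],[-0.016,0,0.017,0,0,0,1],[-0.016,0,0.017,0,0,0,1],[-0.016,0,0.017,0,0,0,1],[-0.016,0,0.0167,-0.2,-0.4,0.14,1],[0,0,0,0,0,0,1],[0,0,0,0,0,0,1]]]}}

```text
t: 10.78
tool_pos: [0.7306, 0.0862, 0.2948]
tcp_rot: [-1.026, -2.44, -0.279]
wrist_force: [1.0, -0.2, 0.1]
gripper_width: 0.006
```

```bash
python3 - <<'E'
from plan import *
s=telemetry.read_state();print(s["t"],s["joints"].round(2),s["wrist_force"].round(1))
goto(DK,20,.01)
p,d=read_camera("top")
p2,d=read_camera("scene");i=np.hstack([cv2.resize(p[140:260,190:320],None,fx=3,fy=3),cv2.resize(p2[110:230,250:380],None,fx=3,fy=3)]);cv2.imwrite("pics/c6.png",i[...,::-1])
E
```

```text
10.775 [ 0.25  0.91 -0.62  1.28  0.03  1.34  0.53] [ 1.  -0.2  0.1]
target [0.7301 0.0849 0.2928] at [0.7306 0.0862 0.2948] turn deg [0.19 0.05 0.04] shift in final axes [-0.0015 -0.0013  0.0014] shift cur axes [-0.0015 -0.0013  0.0014]
```

View pics/c6.png

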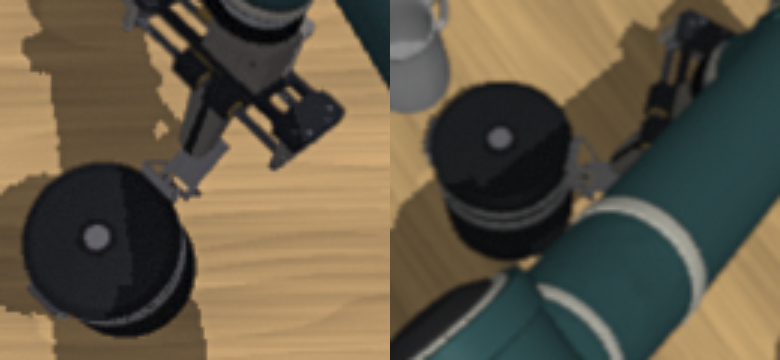

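```bash
python3 - <<'E'
from plan import *
s=telemetry.read_state();Rm=R.from_rotvec(s["tcp_rot"]).as_matrix();tip=s["tool_pos"]+.1901*Rm[:,2]
c=DK;u=np.array([np.cos(c["phi"]),np.sin(c["phi"]),0]);v=np.cross([0,0,1],u);a0=np.r_[c["axis"],0]
print("tip rel: radial,tang,z",(tip-a0)@u,(tip-a0)@v,tip[2])
p,d=read_camera("top");i=cv2.resize(p[140:260,190:320],None,fx=5,fy=5,interpolation=cv2.INTER_CUBIC)[...,::-1].copy()
def dr(w,col):
    q=(proj("top",w)[0]-[190,140]+.5)*5;cv2.circle(i,tuple(int(x) for x in q),4,col,-1)
al=np.radians(20)
for sd in(.008,.058):
  for w in(-.016,.016):
    dr(a0+u*(.079+sd*np.cos(al)-.0045*np.sin(al))+[0,0,.093+sd*np.sin(al)+.0045*np.cos(al)]+v*w,(0,0,255))
dr(tip,(0,255,0));dr(tip+Rm[:,1]*.018,(255,255,0));dr(tip-Rm[:,1]*.018,(255,255,0));dr(tip-Rm[:,2]*.06,(0,255,255));dr(a0+[0,0,.14],(255,0,255))
cv2.imwrite("pics/o6.png",i)
E
```

```text
tip rel: radial,tang,z 0.11053247397012167 0.0021303385784909056 0.13076840468192724
```

View pics/o6.png

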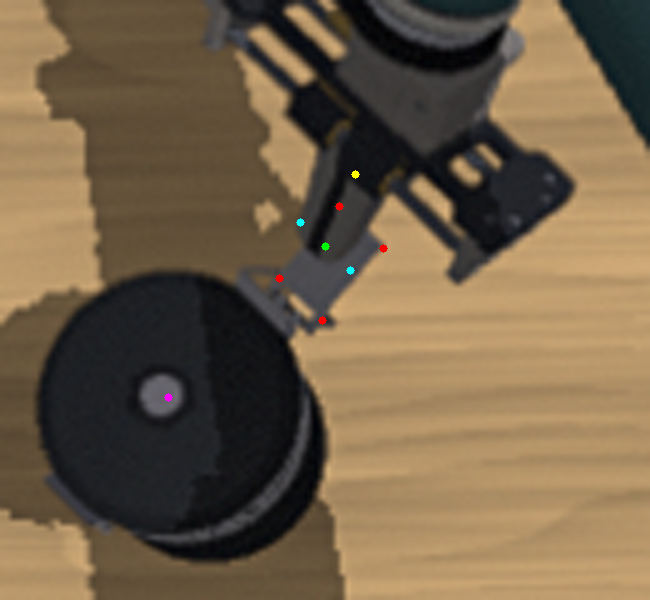

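The projected lever model matches the picture and the tip is about 2 mm off centre, so I'll correct that and push.

>>> {"api": "carry_out", "payload": {"motion": [[[-0.0015,-0.002,0.0014,0.2,0,0,1],[-0.0077,0,0.0064,0,0,0,1],[-0.0038,0,0.0021,0,0,0,1],[-0.0036,0,0.0025,0,0,0,1],[-0.0034,0,0.0029,0,0,0,1],[-0.0031,0,0.0032,0,0,0,1],[-0.0028,0,0.0036,0,0,0,1],[-0.0024,0,0.0039,0,0,0,1],[-0.002,0,0.0041,0,0,0,1],[-0.0015,0,0.0043,0,0,0,1],[-0.0011,0,0.0044,0,0,0,1],[0,0,0,0,0,0,1]]]}}

```text
t: 12.42
tool_pos: [0.7353, 0.0781, 0.2437]
tcp_rot: [-1.025, -2.439, -0.274]
wrist_force: [-1.1, 2.5, 3.5]
gripper_width: -0.001
```

```bash
python3 - <<'E'
from plan import *
goto(DK,-25,0)
p,d=read_camera("top")
i=cv2.resize(p[140:260,190:320],None,fx=4,fy=4);cv2.imwrite("pics/c7.png",i[...,::-1])
E
```

```text
target [0.736  0.0788 0.2447] at [0.7353 0.0781 0.2437] turn deg [-0.04  0.04  0.01] shift in final axes [ 0.0006  0.001  -0.0009] shift cur axes [ 0.0006  0.001  -0.0009]
```

View pics/c7.png

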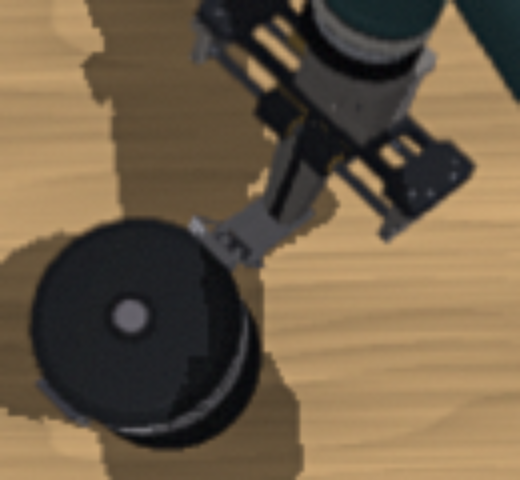

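The lever is going down under the fingertips and the force is small. Finishing the arc and then retracting.

>>> {"api": "carry_out", "payload": {"motion": [[[-0.0006,0,0.0045,0,0,0,1],[-0.0003,0,0.0028,0,0,0,1],[-0.0001,0,0.0028,0,0,0,1],[0,0,0.0029,0,0,0,1],[0.0002,0,0.0029,0,0,0,1],[0.0004,0,0.0029,0,0,0,1],[0.0006,0,0.0029,0,0,0,1],[0.0007,0,0.0025,0,0,0,1],[0.0007,0,0.0025,0,0,0,1],[0,0,0,0,0,0,1]]]}}

```text
t: 13.72
tool_pos: [0.7248, 0.0885, 0.2215]
tcp_rot: [-1.025, -2.439, -0.273]
wrist_force: [0.5, -0.2, 0.1]
gripper_width: 0.003
```

```bash
python3 - <<'E'
from plan import *
goto(DK,-66,0)
p,d=read_camera("top")
i=cv2.resize(p[140:260,190:320],None,fx=4,fy=4);cv2.imwrite("pics/c8.png",i[...,::-1])
E
```

```text
target [0.7264 0.0887 0.2235] at [0.7248 0.0885 0.2215] turn deg [-0.08  0.04  0.01] shift in final axes [ 0.0001  0.0012 -0.0022] shift cur axes [ 0.0001  0.0012 -0.0022]
```

View pics/c8.png

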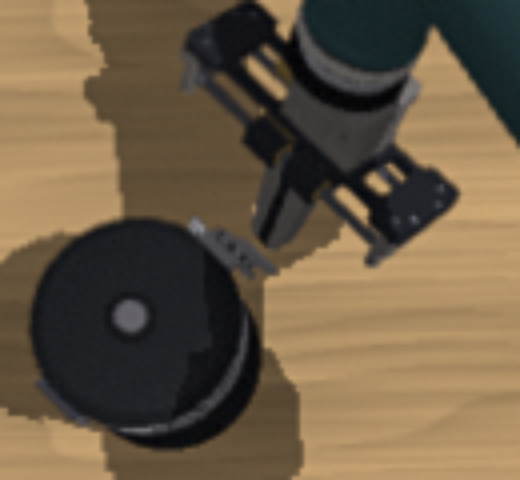

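>>> {"api": "carry_out", "payload": {"motion": [[[0,0,-0.02,0,0,0,1],[0,0,-0.04,0,0,0,1],[0,0,-0.04,0,0,0,1],[0,0,-0.04,0,0,0,1],[0,0,-0.04,0,0,0,1],[0,-0.04,0,0,0,0,1],[0,-0.04,0,0,0,0,1],[0,-0.04,0,0,0,0,1],[0,0,0,0,0,0,1],[0,0,0,0,0,0,1]]]}}

```text
t: 15.02
tool_pos: [0.7029, -0.0596, 0.3793]
tcp_rot: [-1.026, -2.441, -0.275]
wrist_force: [0.2, 0.4, -0.3]
gripper_width: 0.006
```

```bash
python3 - <<'E'
from plan import *
import m
s=telemetry.read_state();print(s["t"],s["wrist_force"].round(2))
for n in("top","scene"):
    p,d=read_camera(n);np.savez(f"{n}9.npz",p=p,d=d)
    i=cv2.resize(p[130:330,130:510] if n=="top" else p[90:400,180:460],None,fx=2 if n=="top" else 1.9,fy=2 if n=="top" else 1.9);cv2.imwrite(f"pics/{n}9.png",i[...,::-1])
m.WH=(.503,-.178);m.DK=(.585,.229);m.fit("9")
E
```

```text
15.025 [ 0.21  0.41 -0.29]
scene table z -0.0006741143325351695
white axis [ 0.5022 -0.1813] r 0.0711 zmax [0.161 0.166 0.173]
   lever n 16 px [367. 326.] mean [ 0.5043 -0.2673  0.0715] zr 0.066 0.074 dist 0.086 ang -88.6
dark axis [0.585  0.2329] r 0.0756 zmax [0.127 0.136 0.144]
top table z -0.001042714687525148
white axis [ 0.5034 -0.1708] r 0.0703 zmax [0.16  0.166 0.173]
dark axis [0.5857 0.2312] r 0.0759 zmax [0.129 0.136 0.143]
```

View pics/top9.png

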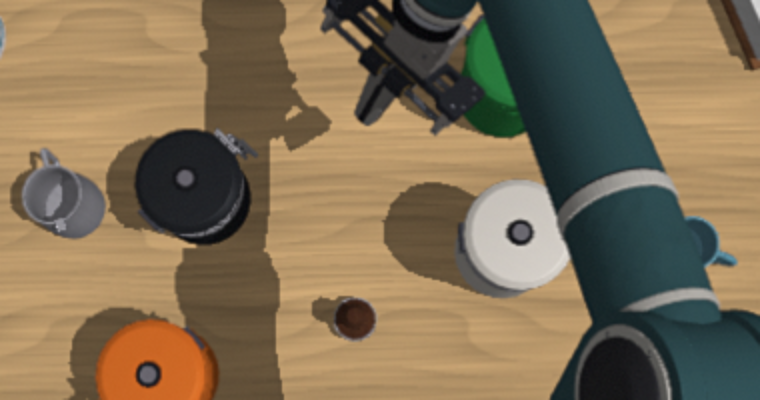

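View pics/scene9.png

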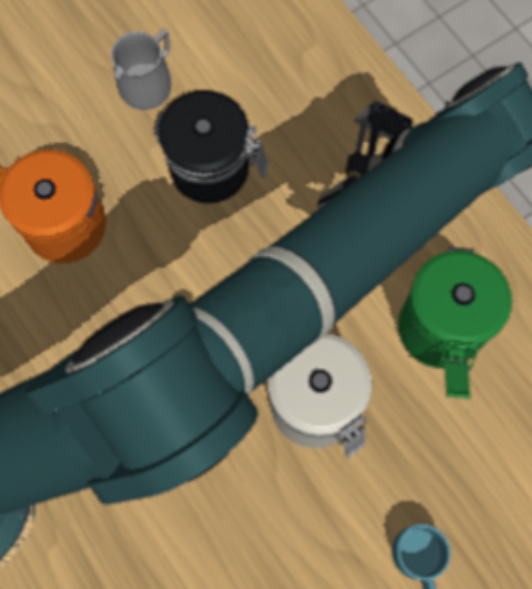

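In the final pictures both levers hang against their canisters: black at (257,150) and white at (352,437) in the scene crop. Nothing else has moved and the arm is free. Handing in.

```bash
python3 -c "
from station import arm;print(arm.sign_off())"
```

```text
the job is handed in; nothing more can be done
None
```

I pushed both latch levers, white first and then charcoal-black, with closed fingertips until they snapped over, and handed the job in at about 15 s of the 48 s allowed.

**Levers:** In the last pictures both hang against their canister sides. On the white, the lever's far end measures about 0.07 m high and 86 mm from the canister's axis. For the black I only have the pictures, as too little of its lever showed to measure. Both lids now sit about 2 mm lower than before.

**Canisters:** Both stand where they were. The fitted axes differ by a few millimetres between views. The largest difference was about 4 mm on the white in the last top view, where the arm hid part of the lid. In the pictures I took of each push, neither canister appeared to move.

**Other things:** The jug, tamper, cup and the orange and green look-alikes look unmoved in the pictures; I did not measure them again.

**Forces:** The highest reading I took was about 4.4 N, at the end of a move partway through the black lever's push; I did not record the peaks in between. After the final retreat the readings were at noise level, so the robot was touching nothing.

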